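Roll a belt roller up onto its service stand and lay the hold-down on it

ROBOT

A 6-joint arm with a two-finger parallel gripper is mounted at the origin on a cart in front of the work surface, level with it; the furniture and walls round the work are solid. World frame = base frame: x ahead of the robot, y to its left, z up, the work surface at z = 0. Lengths are in m, angles in rad, forces in N, time in s.
With the tool pointing down it reaches from about 0.35 to 0.775 m from the base axis. Payload 7.3 kg.
Tool frame: the origin (TCP) lies at the very end of the fingers, on their centre line; the grasp point (between the pads) lies robot.pinch_z behind it (robot.pinch_z is the distance from the TCP to the grasp point, in m); y points along the fingers, z is the direction in which the jaws open and shut, and the axes are right-handed (so a half turn about y gives the same grasp; the last joint's range is limited). The gripper opens to 92 mm and grips with 3 to 60 N. Pads are 19 mm wide; open, the fingers measure 130 mm over their backs; the gripper's body (75 mm by 190 mm) begins 47 mm behind the grasp point.
Start: joints at [-1.361, 0.342, 1.524, -0, 1.275, -0.146], TCP at [0.183, -0.492, 0.227] pointing down, gripper open.
Joint ranges: [-2.53, 2.53], [-0.77, 2.02], [0.04, 2.7], [-1, 4.14], [0.28, 2.66], [-3.11, 3.11]. Speed limits (rad/s): [2.57, 2.57, 3.14, 3.14, 3.14, 3.14].

INTERFACE

Orientations are given as [roll, pitch, yaw] about the fixed x, y, z axes, in that order (R = Rz(yaw) Ry(pitch) Rx(roll)).
In Python, from cell import status, viewer, robot gives the robot as it stands. The module is installed in compiled form; this text tells all that it offers.
- The arm moves only by the shell command python3 -m pendant 'ROWS' [FORCE]. ROWS is JSON, a list that holds one entry, the list of rows, each a list of 7 numbers: the shift along the tool's x, y, z in cm, then the turn, a rotation vector about the tool's x, y, z in rad, then the finger opening in cm, from 0 to 9.18. A call has 1 to 20 rows; each row is the pose to reach, as a shift and turn from the pose commanded when the call began, along the tool's axes at that moment; what a row does not reach only later rows make up. A row lasts 1/10 s, in which the tool goes at most 50 mm and 8.59 degrees, less where a joint would pass 70% of its speed; a pose out of reach is approached as far as the arm can. A call with a gripper value outside its range is refused whole. The fingers move at their own pace and stop on an object; FORCE is the grip in N (left out, the last holds). Time passes only in rows, so rows that repeat a pose let the fingers close. It gives the time, the measured TCP pose, the force and the opening at its end, in the units of the state.
- status.observe(): the state, without advancing time (a new reading comes with each control period).
- viewer.read_camera(name): name is "side" or "top"; returns a dict with "image" (400x640x3 uint8, red, green, blue), "range_z" (400x640 float32, m along the optical axis (not along the pixel's ray), 0 where there is no reading), "fx", "fy", "cx", "cy" (pixels), "camera_from_world" (4x4, takes a point from world to camera coordinates). Camera axes: x right, y up, looking along -z (the intrinsics and any distortion apply to the point x, -y, -z); pixel columns grow to the right and rows downward; lengths in m; the calibration is good to about 2 mm. A picture is of the moment at which its call begins.
- robot.hand_in(): hands the job in, once; it reports no verdict.
The state is a dict: "time": time; "qpos": joint angles; "qvel": joint speeds; "joint_efforts": joint torques, N m; "tool_pos": TCP position; "tool_rot": TCP orientation; "contact_force": force on the tool from outside, world axes, zero at the start; "torque": the same for the moment, N m; "opening": finger opening in m.
Only numpy, scipy, OpenCV 4.12 (cv2) and the standard library are available. Lean on these libraries where they do the work, as an engineer would, in place of code of your own. Each camera call takes 0.05 s, during which the arm holds its last target. There are 200 camera calls.

TASK

Push the steel belt roller up the service stand's ramp with your fingertips, slowly and without ever letting it run loose on the slope, until it is fully home against the end stop and the yellow catch has sprung up behind it. Then tip the hold-down arm forward with a fingertip so that its rubber pad rests on the roller, and leave it so. Push gently, do not grip or lift anything, and leave the brush, hex key, nut and tape where they lie.

Things in the scene. Friction and masses are not known exactly. Their poses are not given: they have to be found in the camera images.
- ramp: Blue channel with two steel rails on a fixed stand. x: straight up the slope (6 deg); y: level, across; z: square to the slope. Origin: midway between the rails, level with their tops, below the waiting roller's axis, 34 mm above the work surface. Spans x -40..212 mm, 92 mm wide. Side cheeks 14 mm above the rails. Toe bar below the waiting roller: x -29..-18 mm, 8 mm above the rails.
- roller: Loose smooth steel belt roller, 50 mm in diameter, 80 mm long, black end caps, spindle stubs 10 mm thick and 13 mm long; 0.32 to 0.52 kg. Origin at its centre, y along its axis. It lies across the rails with 2 mm play to each cheek and waits against the toe bar, its centre at x = 0, z = 25 mm of the ramp. Left alone higher up, it rolls back down.
- roller_center (a point): Centre of the roller (its position, without regard to how it has turned).
- home (a point): Where the roller's centre is when fully home on the end stop: x 150, y 0, z 25 mm in the ramp's frame; axes as the ramp's. The stop's rubber face is at ramp x = 175 mm; the stop is 70 mm wide and 40 mm high above the rails. Behind it two hinge ears (x 193..209 mm, 38 mm wide over all) stand 73 mm above the rails.
- catch (a joint): Yellow spring catch between the rails, 13 mm wide, hinged at ramp x = 89 mm. Rad: 0 = free, its nose (x = 133 mm) 8.5 mm above the rails; about 0.2 = pressed flush by the roller rolling over it, which takes a few N of push. Behind a roller at home it springs up to about 0.07 and holds it there; it draws the roller home over the last few mm.
- holddown (a joint): Hold-down arm, a steel bar 18 mm wide with black rubber pad and red ball knob, hinged about the ramp's y at ramp x = 201, z = 65 mm. Rad: 0 = level with the ramp, pad just on a roller at home; 1.57 = square to the ramp; starts at about 2.15, leaning back up-slope on its hinge's limit. Pushed forward to below about 1.3 it sinks by its own weight in 1 to 2 s, damped. Less than 2 N at the knob moves it.
- knob (a point): Centre of the red ball knob, 22 mm in diameter, at the end of the hold-down arm, 80 mm from its hinge; a 6 mm thick bar below it. When the arm is up the knob is the highest point of the stand and its up-slope side is free.
- brush: Purple scrubbing brush, 30 x 86 x 55 mm, lies beside the stand; stays where it is. Origin under its centre.
- hexkey: Bent dark hex key, 23 x 73 x 5 mm, lies beside the stand; stays where it is. Origin under its centre.
- union_nut: Chrome union nut, 29 x 32 x 12 mm, lies near the foot of the ramp; stays where it is. Origin under its centre.
- tape_roll: Roll of black tape, 55 x 53 x 19 mm, lies on the other side of the stand; stays where it is. Origin under its centre.

How it is judged:
By the outcome, as a careful person would: the job done as asked, in the order asked, and still so for the second after the job is handed in, with the robot touching nothing.
It also fails if it takes over 54 s, if anything falls off the work surface, if the arm or the gripper's body presses on something with over 40 N, if the wrist force passes 120 N, or if a joint passes its speed limit or range.

## Working session

There is one attempt and no reset: what is moved stays moved. The work goes in short steps, Python scripts to look and compute and a shell command to move; the robot and the scene stay as the last step left them, time stands still between calls to the robot, and variables do not carry over. Pictures are saved under pics/ and viewed, about 8 in all and at most 12, crops included, and the job is handed in when it is done.

```bash
mkdir -p pics; python3 - <<'E'
from cell import status, viewer, robot
import cv2, numpy as np
s=status.observe(); print({k:np.round(v,3) for k,v in s.items()}, robot.pinch_z)
for n in("top","side"):
    c=viewer.read_camera(n); cv2.imwrite(f"pics/{n}0.png",c["image"][:,:,::-1])
    np.savez(f"pics/{n}0.npz",**c)
    print(n,c["fx"],c["fy"],c["cx"],c["cy"],[k for k in c],np.round(c["camera_from_world"],3).tolist())
E
```

```text
{'time': np.float64(0.0), 'qpos': array([-1.361,  0.343,  1.525,  0.   ,  1.275, -0.146]), 'qvel': array([-0.001, -0.001,  0.001, -0.   , -0.001,  0.   ]), 'joint_efforts': array([-3.0000e-03, -4.3125e+01, -2.4422e+01,  7.2000e-02,  5.6000e-02,
       -0.0000e+00]), 'tool_pos': array([ 0.183, -0.492,  0.226]), 'tool_rot': array([-1.572,  0.   , -2.786]), 'contact_force': array([-0.19,  0.09, -0.36]), 'torque': array([-0.012, -0.014,  0.01 ]), 'opening': np.float64(0.092)} 0.0188
top 399.1341909106409 399.1341909106409 319.1156000568813 195.14428928989457 ['image', 'range_z', 'fx', 'fy', 'cx', 'cy', 'camera_from_world'] [[-0.014, -1.0, 0.002, -0.023], [0.981, -0.013, 0.195, -0.531], [-0.195, 0.005, 0.981, -0.86], [0.0, 0.0, 0.0, 1.0]]
side 490.7764361740234 490.7764361740234 321.43883744520906 196.77862400351924 ['image', 'range_z', 'fx', 'fy', 'cx', 'cy', 'camera_from_world'] [[0.941, -0.338, -0.001, -0.525], [0.151, 0.417, 0.896, -0.165], [-0.302, -0.844, 0.443, -0.832], [0.0, 0.0, 0.0, 1.0]]
```

View pics/top0.png

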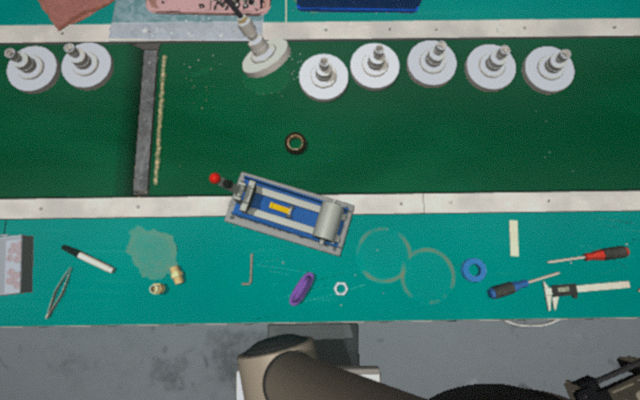

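View pics/side0.png

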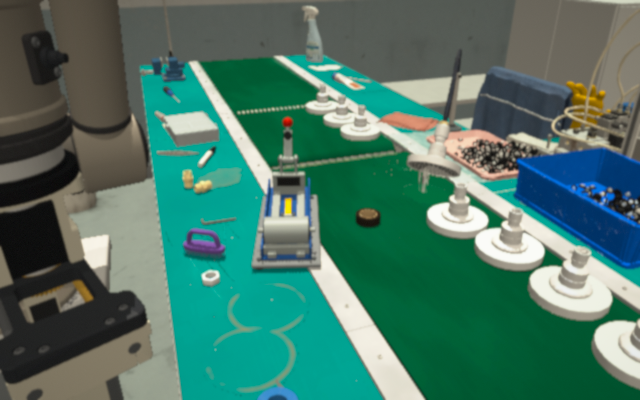

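Top view: the roller is at about (330,222), yellow catch (280,208), red knob (214,178), ramp rising to the image left. Brush is at (302,288), nut (341,289), hex key (248,268) and tape (296,143). The side view has the roller at about (287,235) and the knob at (288,122).

```bash
cat > h.py <<'E'
import numpy as np, cv2
from scipy.spatial.transform import Rotation as R
def world(c,us,vs,d=None):
    d=c["range_z"][vs,us] if d is None else d
    p=np.stack([(us-c["cx"])/c["fx"]*d,-(vs-c["cy"])/c["fy"]*d,-d,np.ones(len(us))])
    return (np.linalg.inv(c["camera_from_world"])@p)[:3].T
def ray(c,u,v):
    a=world(c,np.array([u,u]),np.array([v,v]),np.array([0.,1.])); d=a[1]-a[0]; return a[0],d/np.linalg.norm(d)
def tri(a,b):
    (o,d),(p,e)=a,b; s=np.linalg.lstsq(np.stack([d,-e],1),p-o,rcond=None)[0]
    x,y=o+s[0]*d,p+s[1]*e; return (x+y)/2,np.linalg.norm(x-y)
def blob(c,lo,hi,box):
    h=cv2.cvtColor(c["image"],cv2.COLOR_RGB2HSV); m=cv2.inRange(h,lo,hi); k=np.zeros_like(m)
    u0,v0,u1,v1=box;k[v0:v1,u0:u1]=m[v0:v1,u0:u1]
    n,l,s,ce=cv2.connectedComponentsWithStats(k); i=1+np.argmax(s[1:,4]); return ce[i],s[i],l==i
E
cat > m.py <<'E'
from h import *
t=dict(np.load("pics/top0.npz"));s=dict(np.load("pics/side0.npz"))
def pr(n,lo,hi,bt,bs):
    a,sa,ma=blob(t,lo,hi,bt);b,sb,mb=blob(s,lo,hi,bs)
    p,g=tri(ray(t,*a),ray(s,*b)); print(n,a.round(1),sa[4],b.round(1),sb[4],"tri",p.round(4),"gap",round(g,4)); return p
k=pr("knob",(0,150,80),(8,255,255),(195,160,235,195),(270,105,305,135))
y=pr("catch",(20,130,100),(32,255,255),(255,190,310,225),(270,190,305,225))
for nm,c,bx in(("top",t,(200,160,370,265)),("side",s,(240,110,330,275))):
    vs,us=np.mgrid[bx[1]:bx[3],bx[0]:bx[2]]; us=us.ravel();vs=vs.ravel()
    P=world(c,us,vs); ok=c["range_z"][vs,us]>0;P=P[ok]
    d=np.array([k[0]-.0,k[1]]);
    hi=P[(P[:,2]>.066)&(P[:,2]<.1)]
    # roller = high points far from the knob
    r=hi[np.linalg.norm(hi[:,:2]-k[:2],axis=1)>.19]; 
    w,v=np.linalg.eigh(np.cov(r[:,:2].T)); print(nm,"roller n",len(r),"mean",r.mean(0).round(4),"maxz",np.percentile(r[:,2],98).round(4),"axis",v[:,1].round(3),"len",np.ptp((r[:,:2]-r[:,:2].mean(0))@v[:,1]).round(3))
    e=k[:2]-r.mean(0)[:2];print("yaw from roller->knob",np.degrees(np.arctan2(e[1],e[0])).round(2),"dist",np.linalg.norm(e).round(4))
    e=k[:2]-y[:2];print("yaw catch->knob",np.degrees(np.arctan2(e[1],e[0])).round(2))
    tp=P[(P[:,2]>.015)&(P[:,2]<.2)]
    rc=cv2.minAreaRect((tp[:,:2]).astype(np.float32));print("rect",rc)
E
python3 m.py
```

```text
knob [214.2 177.9] 93 [287.1 121.6] 66 tri [0.5411 0.1738 0.1927] gap 0.002
catch [279.  207.7] 102 [287.6 205.5] 96 tri [0.5046 0.0613 0.0504] gap 0.0022
top roller n 811 mean [ 0.4675 -0.0485  0.079 ] maxz 0.0858 axis [-0.953  0.302] len 0.093
yaw from roller->knob 71.68 dist 0.2342
yaw catch->knob 72.06
rect ((0.49744951725006104, 0.04335319995880127), (0.28917795419692993, 0.1241845116019249), 72.30548858642578)
side roller n 794 mean [ 0.4681 -0.0612  0.0778] maxz 0.0857 axis [-0.957  0.29 ] len 0.084
yaw from roller->knob 72.76 dist 0.2461
yaw catch->knob 72.06
rect ((0.6271420121192932, 0.3618799149990082), (0.9834908246994019, 0.14129891991615295), 68.35881805419922)
```

```bash
cat > g.py <<'E'
from h import *; from cell import status
psi=np.radians(72.2); O=np.array([.4708,-.0445,.034])
RX=np.array([np.cos(psi)*np.cos(.10472),np.sin(psi)*np.cos(.10472),np.sin(.10472)]);RY=np.array([-np.sin(psi),np.cos(psi),0]);RZ=np.cross(RX,RY)
M=np.stack([RX,RY,RZ],1)
T=np.stack([-RX,-RZ,-RY],1)   # tool: x down-slope, y into slope, z across
def ramp(p): return (M.T@(np.asarray(p)-O))*1000
def go(r,pitch=0):
    """row (cm, rad) to ramp point r mm; pitch: turn about tool z of the ramp-aligned tool"""
    s=status.observe(); C=R.from_euler("xyz",s["tool_rot"]); W=R.from_matrix(T)*R.from_rotvec([0,0,pitch])
    d=C.inv().apply(O+M@np.array(r)/1000-s["tool_pos"])*100; print("row",d.round(2),(C.inv()*W).as_rotvec().round(4))
def st():
    s=status.observe(); C=R.from_euler("xyz",s["tool_rot"])
    print("t",round(float(s["time"]),2),"ramp",ramp(s["tool_pos"]).round(1),"F ramp",(M.T@s["contact_force"]).round(2),"rotdev",(R.from_matrix(T).inv()*C).as_rotvec().round(3),"q",s["qpos"].round(2),"op",round(float(s["opening"]),4))
E
python3 -c "
from g import *
st(); go([-55,0,70])"
```

```text
t 0.1 ramp [-491.   137.5  244.8] F ramp [0.5  0.61 0.89] rotdev [ 0.046  0.904 -0.097] q [-1.36  0.34  1.52  0.    1.28 -0.15] op 0.0919
row [-38.74  12.87 -27.  ] [-0.0462 -0.9035  0.0967]
```

```bash
python3 -m pendant '[[[-38.74,12.87,-27,-0.046,-0.9035,0.0967,3],[-38.74,12.87,-27,-0.046,-0.9035,0.0967,3],[-38.74,12.87,-27,-0.046,-0.9035,0.0967,3],[-38.74,12.87,-27,-0.046,-0.9035,0.0967,3],[-38.74,12.87,-27,-0.046,-0.9035,0.0967,3],[-38.74,12.87,-27,-0.046,-0.9035,0.0967,3],[-38.74,12.87,-27,-0.046,-0.9035,0.0967,3],[-38.74,12.87,-27,-0.046,-0.9035,0.0967,3],[-38.74,12.87,-27,-0.046,-0.9035,0.0967,3],[-38.74,12.87,-27,-0.046,-0.9035,0.0967,3],[-38.74,12.87,-27,-0.046,-0.9035,0.0967,3],[-38.74,12.87,-27,-0.046,-0.9035,0.0967,3],[-38.74,12.87,-27,-0.046,-0.9035,0.0967,3],[-38.74,12.87,-27,-0.046,-0.9035,0.0967,3],[-38.74,12.87,-27,-0.046,-0.9035,0.0967,3],[-38.74,12.87,-27,-0.046,-0.9035,0.0967,3],[-38.74,12.87,-27,-0.046,-0.9035,0.0967,3]]]' 10 | tail -c 600
python3 - <<'E'
from g import *; from cell import viewer
st(); go([-48,0,17])
for n in("top","side"):
    c=viewer.read_camera(n); np.savez(f"pics/{n}1.npz",**c)
    im=c["image"][:,:,::-1]; im=im[130:290,180:400] if n=="top" else im[90:300,200:420]
    cv2.imwrite(f"pics/{n}1.png",cv2.resize(im,None,fx=2.7,fy=2.7,interpolation=cv2.INTER_CUBIC))
a,b=[cv2.imread(f"pics/{n}1.png") for n in("top","side")]
h=450; f=lambda i:cv2.resize(i,(400,int(i.shape[0]*400/i.shape[1])))
a,b=f(a),f(b);H=max(len(a),len(b));a,b=[np.pad(i,((0,H-len(i)),(0,0),(0,0))) for i in(a,b)]
cv2.imwrite("pics/both1.png",np.hstack([a,b]))
E
```

```text
time: 1.8
tool_pos: [0.4519, -0.1046, 0.0982]
tool_rot: [-1.57, 0.103, -1.882]
contact_force: [-0.5, -0.2, 0.4]
opening: 0.0303
t 1.8 ramp [-55.9  -0.4  70.4] F ramp [-0.31  0.43  0.48] rotdev [ 0.001  0.001 -0.001] q [-0.46  0.39  1.87  0.13  0.9  -0.23] op 0.0303
row [-0.8   5.34 -0.04] [-0.0013 -0.0008  0.0014]
```

View pics/both1.png

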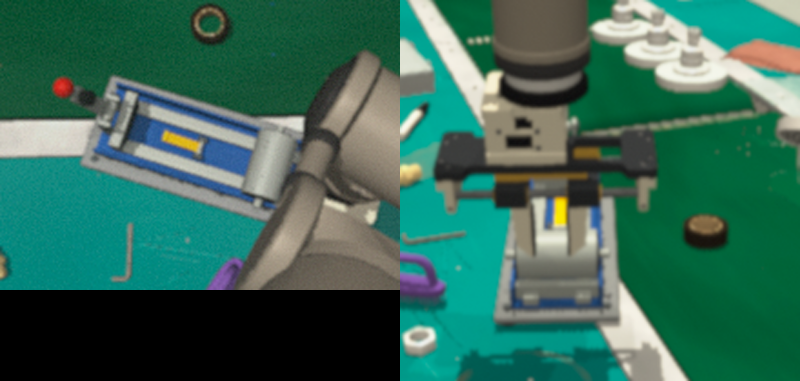

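The gripper body lies across the ramp with the fingers centred behind the roller, and nothing is near the loose items. Next I descend and close in.

```bash
python3 -m pendant '[[[-0.1,1.5,0,0,0,0,3],[-0.3,3,0,0,0,0,3],[-0.6,4.3,0,0,0,0,3],[-0.8,5.0,0,0,0,0,3],[-0.8,5.3,0,0,0,0,3],[-0.8,5.3,0,0,0,0,3],[-1.0,5.3,0,0,0,0,3],[-1.2,5.3,0,0,0,0,3],[-1.4,5.3,0,0,0,0,3],[-1.5,5.3,0,0,0,0,3],[-1.6,5.3,0,0,0,0,3],[-1.6,5.3,0,0,0,0,3]]]'
python3 -c "from g import *;st()"
python3 -m pendant '[[[-0.1,0,0,0,0,0,3],[-0.2,0,0,0,0,0,3],[-0.3,0,0,0,0,0,3],[-0.4,0,0,0,0,0,3]]]'
python3 -c "from g import *;st()"
```

```text
time: 3.1
tool_pos: [0.4586, -0.0836, 0.047]
tool_rot: [-1.57, 0.103, -1.881]
contact_force: [-0.1, 0.2, 0.1]
opening: 0.0297
t 3.1 ramp [-39.4  -0.4  17.2] F ramp [0.16 0.19 0.1 ] rotdev [ 0.001 -0.    -0.001] q [-0.42  0.48  1.92  0.15  0.77 -0.21] op 0.0297
time: 3.5
tool_pos: [0.4598, -0.08, 0.0474]
tool_rot: [-1.57, 0.103, -1.881]
contact_force: [-0.6, -1.1, 0.7]
opening: 0.0299
t 3.5 ramp [-35.6  -0.4  17.2] F ramp [-1.14  0.27  0.79] rotdev [ 0.001 -0.    -0.002] q [-0.41  0.48  1.92  0.15  0.77 -0.21] op 0.0299
```

Contact comes at x ≈ −35.6, as predicted. Now I push slowly at 12–15 mm/s.

```bash
python3 -m pendant '[[[-0.1,0,0,0,0,0,3],[-0.2,0,0,0,0,0,3],[-0.3,0,0,0,0,0,3],[-0.4,0,0,0,0,0,3],[-0.5,0,0,0,0,0,3],[-0.6,0,0,0,0,0,3],[-0.75,0,0,0,0,0,3],[-0.9,0,0,0,0,0,3],[-1.05,0,0,0,0,0,3],[-1.2,0,0,0,0,0,3],[-1.35,0,0,0,0,0,3],[-1.5,0,0,0,0,0,3],[-1.65,0,0,0,0,0,3],[-1.8,0,0,0,0,0,3],[-1.95,0,0,0,0,0,3],[-2.1,0,0,0,0,0,3],[-2.25,0,0,0,0,0,3],[-2.4,0,0,0,0,0,3],[-2.55,0,0,0,0,0,3],[-2.7,0,0,0,0,0,3]]]'
python3 - <<'E'
from g import *; from cell import viewer
st()
a,b=[viewer.read_camera(n)["image"][:,:,::-1] for n in("top","side")]
f=lambda i:cv2.resize(i,(400,320),interpolation=cv2.INTER_CUBIC)
cv2.imwrite("pics/both2.png",np.hstack([f(a[140:276,190:360]),f(b[100:276,210:430])]))
E
```

```text
time: 5.5
tool_pos: [0.468, -0.0543, 0.0502]
tool_rot: [-1.57, 0.103, -1.881]
contact_force: [-0.9, -1.7, 0.5]
opening: 0.0304
t 5.5 ramp [-8.4 -0.4 17.1] F ramp [-1.81  0.35  0.67] rotdev [ 0.001 -0.    -0.001] q [-0.35  0.47  1.91  0.15  0.77 -0.15] op 0.0304
```

View pics/both2.png

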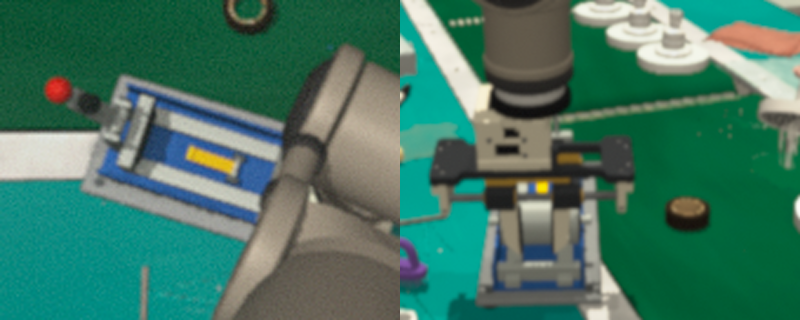

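Roller is straight and in contact, with about 1.8 N of push, and it has rolled 27 mm. I continue.

```bash
for i in 1; do python3 -m pendant '[[[-0.15,0,0,0,0,0,3],[-0.3,0,0,0,0,0,3],[-0.45,0,0,0,0,0,3],[-0.6,0,0,0,0,0,3],[-0.75,0,0,0,0,0,3],[-0.9,0,0,0,0,0,3],[-1.05,0,0,0,0,0,3],[-1.2,0,0,0,0,0,3],[-1.35,0,0,0,0,0,3],[-1.5,0,0,0,0,0,3],[-1.65,0,0,0,0,0,3],[-1.8,0,0,0,0,0,3],[-1.95,0,0,0,0,0,3],[-2.1,0,0,0,0,0,3],[-2.25,0,0,0,0,0,3],[-2.4,0,0,0,0,0,3],[-2.55,0,0,0,0,0,3],[-2.7,0,0,0,0,0,3],[-2.85,0,0,0,0,0,3],[-3.0,0,0,0,0,0,3]]]' >/dev/null; python3 -c "from g import *;st()"; done
python3 -m pendant '[[[-0.15,0,0,0,0,0,3],[-0.3,0,0,0,0,0,3],[-0.45,0,0,0,0,0,3],[-0.6,0,0,0,0,0,3],[-0.75,0,0,0,0,0,3],[-0.9,0,0,0,0,0,3],[-1.05,0,0,0,0,0,3],[-1.2,0,0,0,0,0,3],[-1.35,0,0,0,0,0,3],[-1.5,0,0,0,0,0,3],[-1.65,0,0,0,0,0,3],[-1.8,0,0,0,0,0,3],[-1.95,0,0,0,0,0,3],[-2.1,0,0,0,0,0,3],[-2.25,0,0,0,0,0,3],[-2.4,0,0,0,0,0,3],[-2.55,0,0,0,0,0,3],[-2.7,0,0,0,0,0,3],[-2.85,0,0,0,0,0,3],[-3.0,0,0,0,0,0,3]]]' >/dev/null; python3 -c "from g import *;st()"
```

```text
t 7.6 ramp [21.6 -0.4 17.1] F ramp [-1.06 -0.23  0.68] rotdev [ 0.001 -0.    -0.001] q [-0.28  0.47  1.89  0.15  0.78 -0.08] op 0.0302
t 9.6 ramp [51.6 -0.3 17. ] F ramp [-0.99  0.59  1.01] rotdev [ 0.001 -0.    -0.001] q [-0.22  0.48  1.87  0.15  0.79 -0.01] op 0.0298
```

```bash
python3 -m pendant '[[[-0.1,0,0,0,0,0,3],[-0.2,0,0,0,0,0,3],[-0.3,0,0,0,0,0,3],[-0.4,0,0,0,0,0,3],[-0.5,0,0,0,0,0,3],[-0.6,0,0,0,0,0,3],[-0.7,0,0,0,0,0,3],[-0.8,0,0,0,0,0,3],[-0.9,0,0,0,0,0,3],[-1.0,0,0,0,0,0,3],[-1.1,0,0,0,0,0,3],[-1.2,0,0,0,0,0,3],[-1.3,0,0,0,0,0,3],[-1.4,0,0,0,0,0,3],[-1.5,0,0,0,0,0,3],[-1.6,0,0,0,0,0,3],[-1.7,0,0,0,0,0,3],[-1.8,0,0,0,0,0,3],[-1.9,0,0,0,0,0,3],[-2.0,0,0,0,0,0,3]]]' >/dev/null; python3 -c "from g import *;st()"
python3 -m pendant '[[[-0.1,0,0,0,0,0,3],[-0.2,0,0,0,0,0,3],[-0.3,0,0,0,0,0,3],[-0.4,0,0,0,0,0,3],[-0.5,0,0,0,0,0,3],[-0.6,0,0,0,0,0,3],[-0.7,0,0,0,0,0,3],[-0.8,0,0,0,0,0,3],[-0.9,0,0,0,0,0,3],[-1.0,0,0,0,0,0,3],[-1.1,0,0,0,0,0,3],[-1.2,0,0,0,0,0,3],[-1.3,0,0,0,0,0,3],[-1.4,0,0,0,0,0,3],[-1.5,0,0,0,0,0,3],[-1.6,0,0,0,0,0,3],[-1.7,0,0,0,0,0,3],[-1.8,0,0,0,0,0,3],[-1.9,0,0,0,0,0,3],[-2.0,0,0,0,0,0,3]]]' >/dev/null; python3 -c "from g import *;st()"
```

```text
t 11.6 ramp [71.6 -0.3 17. ] F ramp [-1.87 -0.2   1.33] rotdev [ 0.001 -0.    -0.001] q [-0.18  0.48  1.85  0.14  0.8   0.03] op 0.0301
t 13.6 ramp [91.5 -0.3 17. ] F ramp [-1.69  0.11  0.94] rotdev [ 0.001  0.    -0.001] q [-0.14  0.49  1.84  0.14  0.8   0.08] op 0.03
```

```bash
python3 -m pendant '[[[-0.1,0,0,0,0,0,3],[-0.2,0,0,0,0,0,3],[-0.3,0,0,0,0,0,3],[-0.4,0,0,0,0,0,3],[-0.5,0,0,0,0,0,3],[-0.6,0,0,0,0,0,3],[-0.7,0,0,0,0,0,3],[-0.8,0,0,0,0,0,3],[-0.9,0,0,0,0,0,3],[-1.0,0,0,0,0,0,3],[-1.1,0,0,0,0,0,3],[-1.2,0,0,0,0,0,3],[-1.3,0,0,0,0,0,3],[-1.4,0,0,0,0,0,3]]]' >/dev/null; python3 -c "from g import *;st()"
python3 -m pendant '[[[-0.1,0,0,0,0,0,3],[-0.2,0,0,0,0,0,3],[-0.3,0,0,0,0,0,3],[-0.4,0,0,0,0,0,3],[-0.5,0,0,0,0,0,3]]]' >/dev/null; python3 -c "from g import *;st()"
python3 -m pendant '[[[-0.1,0,0,0,0,0,3],[-0.2,0,0,0,0,0,3]]]' >/dev/null; python3 -c "from g import *;st()"
```

```text
t 15.0 ramp [105.6  -0.3  17. ] F ramp [ 0.09 -0.35  0.54] rotdev [ 0.001 -0.    -0.001] q [-0.11  0.49  1.82  0.14  0.81  0.11] op 0.03
t 15.5 ramp [110.5  -0.3  16.9] F ramp [ 0.16 -0.4   0.22] rotdev [ 0.001 -0.    -0.001] q [-0.1   0.49  1.82  0.14  0.81  0.12] op 0.0298
t 15.7 ramp [112.5  -0.3  17. ] F ramp [-0.83  0.23 -0.46] rotdev [ 0.001 -0.    -0.001] q [-0.1   0.49  1.81  0.14  0.82  0.12] op 0.0301
```

```bash
python3 -m pendant '[[[-0.05,0,0,0,0,0,3],[-0.1,0,0,0,0,0,3],[-0.15,0,0,0,0,0,3]]]' >/dev/null; python3 -c "from g import *;st()"
python3 -m pendant '[[[-0.05,0,0,0,0,0,3],[-0.1,0,0,0,0,0,3]]]' >/dev/null
python3 - <<'E'
from g import *; from cell import viewer
st()
a,b=[viewer.read_camera(n)["image"][:,:,::-1] for n in("top","side")]
f=lambda i:cv2.resize(i,(400,400),interpolation=cv2.INTER_CUBIC)
cv2.imwrite("pics/both3.png",np.hstack([f(a[140:260,190:310]),f(b[130:260,230:360])]))
E
```

```text
t 16.0 ramp [113.9  -0.3  17. ] F ramp [-3.12 -0.76 -0.04] rotdev [ 0.001 -0.    -0.002] q [-0.09  0.49  1.81  0.14  0.82  0.12] op 0.0303
t 16.2 ramp [114.   -0.3  16.9] F ramp [-8.89 -0.62  2.27] rotdev [ 0.001 -0.001 -0.003] q [-0.09  0.49  1.81  0.14  0.82  0.13] op 0.0302
```

View pics/both3.png

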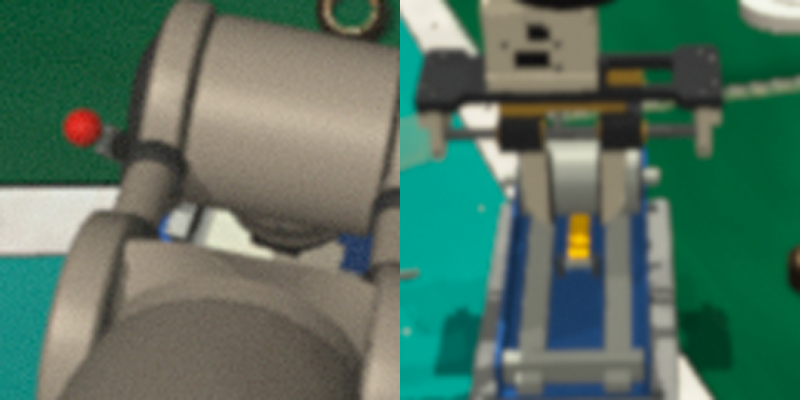

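The roller is on the stop: the force rises stiffly to 9 N at x = 114 with no further motion. The catch is visible behind it. I back off gently and watch the force.

```bash
python3 -m pendant '[[[0.1,0,0,0,0,0,3],[0.2,0,0,0,0,0,3],[0.3,0,0,0,0,0,3],[0.4,0,0,0,0,0,3],[0.5,0,0,0,0,0,3],[0.6,0,0,0,0,0,3],[0.7,0,0,0,0,0,3],[0.8,0,0,0,0,0,3],[0.8,0,0,0,0,0,3]]]' >/dev/null
python3 - <<'E'
from g import *; from cell import viewer
st()
b=viewer.read_camera("side")["image"][:,:,::-1]
cv2.imwrite("pics/s4.png",cv2.resize(b[160:260,240:340],(500,500),interpolation=cv2.INTER_CUBIC))
E
```

```text
t 17.2 ramp [106.8  -0.3  17. ] F ramp [0.17 0.15 0.16] rotdev [ 0.001  0.    -0.001] q [-0.11  0.49  1.82  0.14  0.81  0.11] op 0.0303
```

View pics/s4.png

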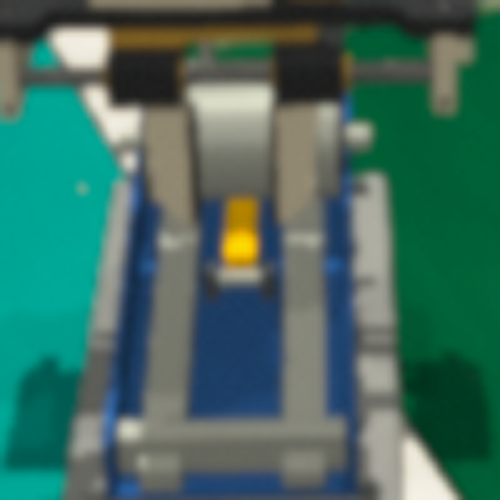

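Force is zero after backing off 7 mm, so the roller is held by the catch. I retreat further, rise, and look once clear.

```bash
python3 -m pendant '[[[0.3,0,0,0,0,0,3],[0.8,0,0,0,0,0,3],[1.3,0,0,0,0,0,3],[1.5,-1,0,0,0,0,2],[1.5,-3,0,0,0,0,1],[1.5,-6,0,0,0,0,0],[1.5,-9.5,0,0,0,0,0],[1.5,-13,0,0,0,0,0],[1.5,-16,0,0,0,0,0],[1.5,-17,0,0,0,0,0],[1.5,-17,0,0,0,0,0]]]' >/dev/null
python3 - <<'E'
from g import *; from cell import viewer
st(); go([285,0,185])
c=viewer.read_camera("side")
ce,s,_=blob(c,(0,150,80),(8,255,255),(250,90,320,140)) if 1 else 0
print("knob px",ce,s)
cam=c["camera_from_world"]
for x in(150,):
    p=cam@np.append(O+M@np.array([x,0,25])/1000,1); print("home px",c["fx"]*p[0]/-p[2]+c["cx"],c["cy"]+c["fy"]*p[1]/p[2])
vs,us=np.mgrid[150:230,255:330];us=us.ravel();vs=vs.ravel();ok=c["range_z"][vs,us]>0
P=np.array([ramp(p) for p in world(c,us[ok],vs[ok])])
r=P[(abs(P[:,1])<30)&(P[:,2]>20)&(P[:,2]<60)&(P[:,0]>60)&(P[:,0]<172)]
A=np.c_[2*r[:,0],2*r[:,2],np.ones(len(r))];q=np.linalg.lstsq(A,(r[:,0]**2+r[:,2]**2),rcond=None)[0]
print("roller circle fit x,z,r",q[:2],np.sqrt(q[2]+q[0]**2+q[1]**2),"min x at z~25",np.percentile(r[abs(r[:,2]-25)<4][:,0],[10,50]))
b=c["image"][:,:,::-1];cv2.imwrite("pics/s5.png",cv2.resize(b[90:260,220:360],(560,680))[:600])
E
```

```text
t 18.35 ramp [ 92.2  -0.8 188.4] F ramp [0.79 0.72 0.22] rotdev [ 0.004 -0.    -0.001] q [-0.17  0.26  1.63  0.11  1.23  0.1 ] op 0.0005
row [-19.28   0.33  -0.08] [-0.0042  0.      0.0009]Traceback (most recent call last):
  File "<stdin>", line 4, in <module>
  File "h.py", line 15, in blob
    n,l,s,ce=cv2.connectedComponentsWithStats(k); i=1+np.argmax(s[1:,4]); return ce[i],s[i],l==i
                                                      ~~~~~~~~~^^^^^^^^^
    return _wrapfunc(a, 'argmax', axis=axis, out=out, **kwds)
    return bound(*args, **kwds)
ValueError: attempt to get argmax of an empty sequence
```

```bash
cat > rf.py <<'E'
from g import *; from cell import viewer
def roller(c):
    vs,us=np.mgrid[150:230,255:330];us=us.ravel();vs=vs.ravel();ok=c["range_z"][vs,us]>0
    P=np.array([ramp(p) for p in world(c,us[ok],vs[ok])])
    r=P[(abs(P[:,1])<30)&(P[:,2]>15)&(P[:,2]<47)&(P[:,0]>60)&(P[:,0]<150)]
    q=np.linalg.lstsq(np.c_[2*r[:,0],2*r[:,2],np.ones(len(r))],r[:,0]**2+r[:,2]**2,rcond=None)[0]
    print(len(r),"roller circle x,z,r",q[:2].round(1),np.sqrt(q[2]+q[0]**2+q[1]**2).round(1),"x at z~25",np.percentile(r[abs(r[:,2]-25)<4][:,0],[10,50,90]).round(1))
E
python3 - <<'E'
from rf import *
c=viewer.read_camera("side"); b=c["image"][:,:,::-1]
cv2.imwrite("pics/s5.png",cv2.resize(b[120:260,220:360],(580,580)))
roller(c)
E
```

```text
443 roller circle x,z,r [138.6  29.5] 15.0 x at z~25 [122.7 125.1 127. ]
```

View pics/s5.png

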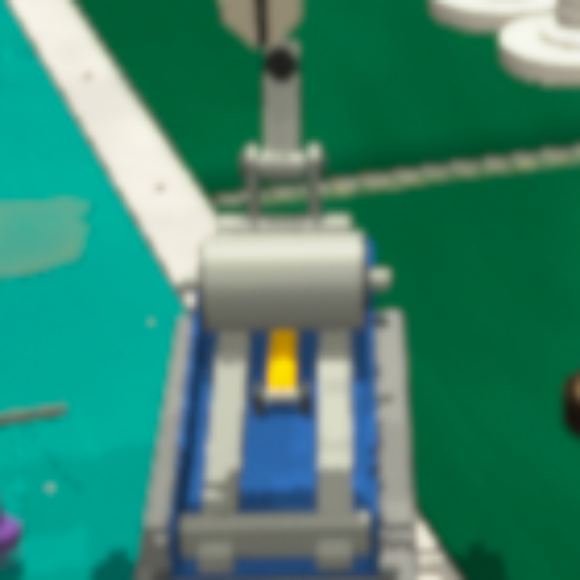

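The roller stands held with its face at x ≈ 125, so its centre is at ≈ 150, and the yellow catch is up behind it. Now I go over and behind the knob.

```bash
python3 -m pendant '[[[-2,0,0,0,0,0,0],[-5,0,0,0,0,0,0],[-8,0,-0.08,0,0,0,0],[-11,0,-0.08,0,0,0,0],[-14,0,-0.08,0,0,0,0],[-17,0.2,-0.08,0,0,0,0],[-19,0.3,-0.08,0,0,0,0],[-19.3,0.3,-0.08,0,0,0,0],[-19.3,2,-0.08,0,0,0,0],[-19.3,4,-0.08,0,0,0,0],[-19.3,5.5,-0.08,0,0,0,0],[-19.3,6.2,-0.08,0,0,0,0],[-19.3,6.2,-0.08,0,0,0,0]]]' >/dev/null
python3 - <<'E'
from rf import *
st()
a,b=[viewer.read_camera(n)["image"][:,:,::-1] for n in("top","side")]
f=lambda i:cv2.resize(i,(400,400),interpolation=cv2.INTER_CUBIC)
cv2.imwrite("pics/both6.png",np.hstack([f(a[110:230,150:270]),f(b[80:220,220:360])]))
E
```

```text
t 19.75 ramp [284.    1.2 123. ] F ramp [-1.07 -0.6   1.06] rotdev [-0.002  0.001 -0.003] q [0.19 0.46 1.46 0.1  1.18 0.46] op 0.0003
```

View pics/both6.png

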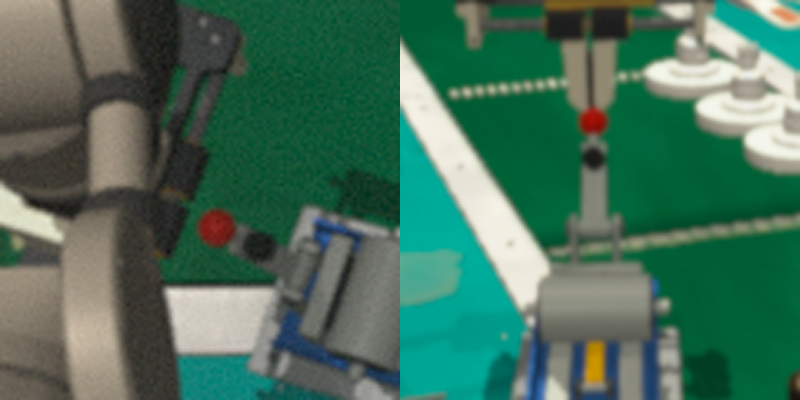

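The fingers are just up-slope of the knob and centred on it. I tip it forward.

```bash
python3 -m pendant '[[[0.2,0,0,0,0,0,0],[0.4,0,0,0,0,0,0],[0.6,0,0,0,0,0,0],[0.8,0,0,0,0,0,0],[1.0,0,0,0,0,0,0],[1.2,0,0,0,0,0,0],[1.4,0,0,0,0,0,0],[1.6,0,0,0,0,0,0],[1.8,0,0,0,0,0,0],[2.0,0,0,0,0,0,0],[2.2,0,0,0,0,0,0],[2.4,0,0,0,0,0,0],[2.6,0,0,0,0,0,0],[2.8,0,0,0,0,0,0],[3.0,0,0,0,0,0,0],[3.2,-0.1,0,0,0,0,0],[3.4,-0.2,0,0,0,0,0],[3.6,-0.3,0,0,0,0,0],[3.8,-0.4,0,0,0,0,0],[4.0,-0.5,0,0,0,0,0]]]' >/dev/null; python3 -c "from g import *;st()"
python3 -m pendant '[[[0.2,0,0,0,0,0,0],[0.4,0,0,0,0,0,0],[0.6,0,0,0,0,0,0],[0.8,0,0,0,0,0,0],[1.0,0,0,0,0,0,0],[1.2,0,0,0,0,0,0],[1.4,0,0,0,0,0,0],[1.6,0,0,0,0,0,0],[1.8,0,0,0,0,0,0],[2.0,0,0,0,0,0,0],[2.2,0,0,0,0,0,0],[2.4,0,0,0,0,0,0],[2.6,0,0,0,0,0,0],[2.8,0,0,0,0,0,0],[3.0,0,0,0,0,0,0],[3.2,0,0,0,0,0,0],[3.4,0,0,0,0,0,0],[3.6,0,0,0,0,0,0]]]' >/dev/null
python3 - <<'E'
from rf import *
st()
a,b=[viewer.read_camera(n)["image"][:,:,::-1] for n in("top","side")]
f=lambda i:cv2.resize(i,(400,400),interpolation=cv2.INTER_CUBIC)
cv2.imwrite("pics/both7.png",np.hstack([f(a[110:250,170:310]),f(b[80:220,220:360])]))
E
```

```text
t 21.85 ramp [244.8   0.6 129.8] F ramp [0.53 0.57 0.66] rotdev [ 0.001  0.    -0.002] q [0.12 0.42 1.52 0.1  1.16 0.4 ] op 0.0005
t 23.65 ramp [208.9   0.6 129.8] F ramp [-0.13 -0.24 -0.44] rotdev [ 0.001 -0.    -0.001] q [0.06 0.39 1.58 0.11 1.14 0.33] op 0.0006
```

View pics/both7.png

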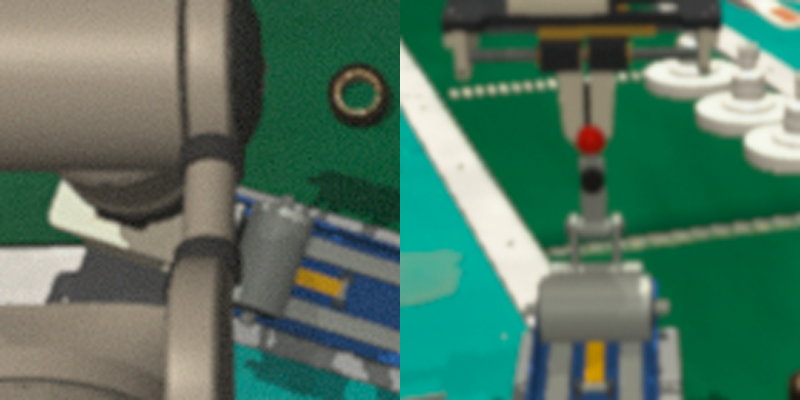

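The knob is moving with the fingertip and the arm is near 1.4 rad. A little further, then I let it sink.

```bash
python3 -m pendant '[[[0.2,0,0,0,0,0,0],[0.4,0,0,0,0,0,0],[0.6,0,0,0,0,0,0],[0.8,0,0,0,0,0,0],[1.0,0,0,0,0,0,0],[1.2,0,0,0,0,0,0],[1.4,0,0,0,0,0,0],[1.6,0,0,0,0,0,0],[1.8,0,0,0,0,0,0],[1.9,0,0,0,0,0,0]]]' >/dev/null; python3 -c "from g import *;st()"
python3 -m pendant '[[[0,-0.5,0,0,0,0,0],[-1,-2,0,0,0,0,0],[-2,-4,0,0,0,0,0],[-4,-6,0,0,0,0,0],[-6,-6,0,0,0,0,0],[-8,-6,0,0,0,0,0],[-10,-6,0,0,0,0,0],[-12,-6,0,0,0,0,0],[-12,-6,0,0,0,0,0],[-12,-6,0,0,0,0,0],[-12,-6,0,0,0,0,0],[-12,-6,0,0,0,0,0],[-12,-6,0,0,0,0,0],[-12,-6,0,0,0,0,0],[-12,-6,0,0,0,0,0],[-12,-6,0,0,0,0,0],[-12,-6,0,0,0,0,0],[-12,-6,0,0,0,0,0],[-12,-6,0,0,0,0,0],[-12,-6,0,0,0,0,0]]]' >/dev/null
python3 - <<'E'
from rf import *
st()
t,s=[viewer.read_camera(n) for n in("top","side")]
f=lambda i:cv2.resize(i,(400,400),interpolation=cv2.INTER_CUBIC)
cv2.imwrite("pics/both8.png",np.hstack([f(t["image"][110:310,190:390,::-1]),f(s["image"][120:290,180:350,::-1])]))
try:
    a=blob(t,(0,150,60),(8,255,255),(210,150,340,250));b=blob(s,(0,150,60),(8,255,255),(260,130,320,240))
    p,g=tri(ray(t,*a[0]),ray(s,*b[0])); k=ramp(p);print("knob",k.round(1),g,a[1][4],b[1][4],"angle",np.arctan2(k[2]-65,201-k[0]))
except Exception as e: print(e)
E
```

```text
t 24.75 ramp [189.9   0.5 129.9] F ramp [-0.7   0.98  0.3 ] rotdev [ 0.001  0.    -0.001] q [0.03 0.38 1.6  0.11 1.13 0.3 ] op 0.0005
t 26.75 ramp [310.2   0.6 189.7] F ramp [-1.21  0.   -0.5 ] rotdev [ 0.001 -0.    -0.001] q [0.22 0.43 1.31 0.09 1.35 0.51] op 0.0006
knob [120.5  -0.3  66. ] 0.002012907803463443 55 68 angle 0.013040398353786835
```

View pics/both8.png

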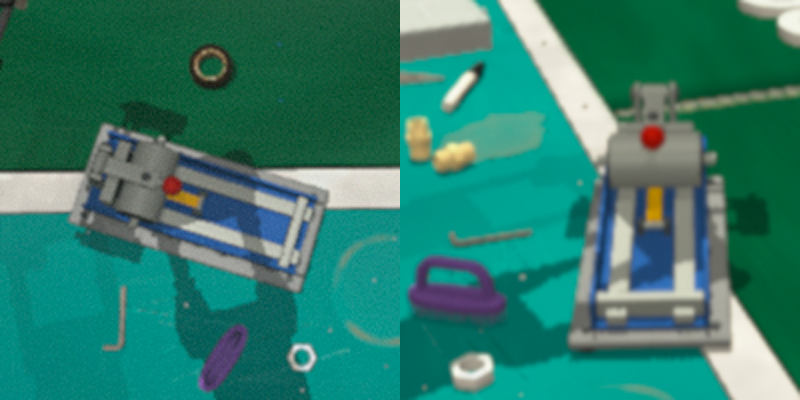

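The hold-down arm is level at about 0.01 rad with its pad on the roller. The roller is home with the catch up behind it, the loose items are undisturbed, and the robot is clear.

```bash
python3 -c "
from cell import robot,status
print(robot.hand_in(), status.observe()['time'])"
```

```text
the job is handed in; nothing more can be done
the job is handed in; nothing more can be done
```

The job is done and handed in, at about 27 s on the robot's clock, with the robot touching nothing.

- **Roller:** I pushed it up the ramp with two fingertips at 10–15 mm/s. The readings I took along the way showed under 2 N on the slope and about 9 N against the end stop. In the last few millimetres the contact force fell to about zero before the stop was reached, most likely because the catch was drawing the roller home as described.
- **Catch:** After I backed off, the roller stayed put, with its rear face at x ≈ 125 mm and so its centre at about 150 mm. The yellow catch shows behind it.
- **Hold-down arm:** I tipped it forward with the closed fingertips and let it sink by itself. The two camera views place the knob at ramp (120.5, −0.3, 66) mm, an arm angle of about 0.01 rad, so the pad is resting on the roller.
- **Loose items:** The brush, hex key, nut and tape look undisturbed in the last pictures.

**Check that disagreed:** The circle I fitted to the roller's depth points gave a radius of 15 mm instead of 25 mm. The points covered only a short arc, so I discarded the fit and relied on the position of the roller's face instead. I judged the catch by eye from the pictures and did not measure its angle.

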